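# Find the flat cover with a straightedge

### The arm

A 6-joint arm with a two-finger parallel gripper is mounted at the origin on a cart in front of the work surface, level with it; the furniture and walls round the work are solid. World frame = base frame: x ahead of the robot, y to its left, z up, the work surface at z = 0. Lengths are in m, angles in rad, forces in N, time in s.
With the tool pointing down it reaches from about 0.35 to 0.775 m from the base axis. Payload 7.3 kg.
Tool frame: the origin (TCP) lies at the centre of the arm's flange, where the gripper is bolted on; the fingertips stand 178 mm ahead of it and the grasp point (between the pads) lies 159 mm ahead of it; z points along the fingers, y is the line along which they close (so a half turn about z gives the same grasp; the last joint's range is limited). The gripper opens to 92 mm and grips with 3 to 60 N. Pads are 19 mm wide; open, the fingers measure 130 mm over their backs; the gripper's body (75 mm by 190 mm) begins 47 mm behind the grasp point.
Start: joints at [-1.431, 0.342, 1.524, -0, 1.275, -0.146], TCP at [0.148, -0.504, 0.405] pointing down, gripper open.
Joint ranges: [-2.53, 2.53], [-0.77, 2.02], [0.04, 2.7], [-1, 4.14], [0.28, 2.66], [-3.11, 3.11]. Speed limits (rad/s): [2.57, 2.57, 3.14, 3.14, 3.14, 3.14].

### API

Orientations are given as [roll, pitch, yaw] about the fixed x, y, z axes, in that order (R = Rz(yaw) Ry(pitch) Rx(roll)).
In Python, from cell import telemetry, vision, ticket gives the robot as it stands.
- The arm moves only by the shell command python3 -m crank 'ROWS' [FORCE]. ROWS is JSON, a list of rows, each a list of 5 numbers: the gripper command: -1 is shut, 1 is fully open, values between are in proportion, then the shift along the tool's x, y, z in mm, then the turn about the tool's z in rad. In form: [[fingers, dx, dy, dz, roll], ...]. A call has 1 to 12 rows; each row is the pose to reach, as a shift and turn from the pose commanded when the call began, along the tool's axes at that moment; what a row does not reach only later rows make up. A row lasts 1/12 s, in which the tool goes at most 41.7 mm and 7.16 degrees, less where a joint would pass 70% of its speed; a pose out of reach is approached as far as the arm can. A call with a gripper value outside its range is refused whole. The fingers move at their own pace and stop on an object; FORCE is the grip in N (left out, the last holds). Time passes only in rows, so rows that repeat a pose let the fingers close. It gives the time, the measured TCP pose, the force, the opening and the grip force at its end, in the units of the state.
- telemetry.observe(): the state, without advancing time (a new reading comes with each control period).
- vision.read_camera(name): name is "scene" or "top"; returns (picture, depth): 400x640x3 uint8, red, green, blue; 400x640 float32, m along the optical axis (not along the pixel's ray), 0 where there is no reading.
- vision.get_calibration(name): a dict with "camera_matrix" (3x3 intrinsics, pixels), "rvec" (rotation vector, rad) and "tvec" (3), from world to camera coordinates, as OpenCV has them. Camera axes: x right, y down, z forward; pixel columns grow to the right and rows downward; lengths in m; the calibration is good to about 2 mm. A picture is of the moment at which its call begins. get_calibration takes no time and is no camera call.
- ticket.hand_in(): hands the job in; it is judged then, once.
The state is a dict: "time": time; "qpos": joint angles; "qvel": joint speeds; "joint_efforts": joint torques, N m; "tool_pos": TCP position; "tool_rot": TCP orientation; "contact_force": force on the tool from outside, world axes, zero at the start; "torque": the same for the moment, N m; "opening": finger opening in m; "grip_force": force on a finger pad.
Only numpy, scipy, OpenCV 4.12 (cv2) and the standard library are available. Lean on these libraries where they do the work, as an engineer would, in place of code of your own. Each camera call takes 0.05 s, during which the arm holds its last target. There are 200 camera calls.

### The job

One of the two round covers on the stands is flat and the other is crowned, so a straightedge rocks on it. Lay the slotted aluminium rail left to right across the middle of a cover, let go, and press gently but definitely (about 8 N) straight down near its left end and then near its right end to feel whether it rocks; if it does, carry it to the other cover and test that one in the same way. Finish with the rail lying level and untouched on the flat cover, after both its ends have been pressed there, left first, and leave everything else where it is.

Things in the scene. Friction and masses are not known exactly. Their poses are not given: they have to be found in the camera images.
- straightedge_mid (a point): Centre, half-way up, of the straightedge: a loose slotted aluminium rail (U channel, open side down), 118 mm long, 22 mm wide, 9 mm high, about 40 g, lying on the bench top beyond and between the stands, roughly left to right. Its y axis runs along it, x across, z up. Its flat top is about 4 mm above this point, its underside 4.5 mm below. Pick it up by its long edges near the middle.
- straightedge: The same rail, its origin in the middle of its underside, same axes. Across the centre of the crowned cover it leans about 0.043 rad along its length, and an end that is pressed goes down several mm, to lean that way. On the flat cover it stays level (within 0.01 rad) whichever end is pressed.
- left_stand_top (a point): Centre of the top of the left-hand (+y) fixed round dark steel stand, 20 mm above the bench top; y points left, z up. On it sits one of two fixed round grey steel covers, 140 mm in diameter, six dark bolt holes near the rim; its upper face is 14 to 19 mm above this point. Either cover may be flat or crowned 3 mm (a very flat cone, high in the centre): never both alike. Rigid.
- right_stand_top (a point): The same point of the right-hand (-y) stand, which carries the other cover.
- adapter_disc: Bystander: black moulded disc with a hub, 55 mm across, 19 mm high, standing beyond the stands. Origin under its centre.
- star_nut: Bystander: small black star-shaped nut, 20 mm across, 9 mm high, on the mat between the stands. Origin under its centre.
- thread_tap: Bystander: short black-handled tool, 14 x 78 x 14 mm, lying near the robot on the right. Origin under its centre.
- spray: Bystander: small clear spray bottle, 38 mm across, 120 mm high, standing behind the right-hand stand. Origin under its centre.
- pin: Bystander: push pin with a black round head, 22 x 72 x 23 mm, lying beyond the right-hand stand. Origin under its centre.

How it is judged:
By the outcome, as a careful person would: the job done as asked, in the order asked, and still so for the second after the job is handed in, with the robot touching nothing.
It also fails if it takes over 67 s, if anything falls off the work surface, if the arm or the gripper's body presses on something with over 40 N, if the wrist force passes 120 N, or if a joint passes its speed limit or range.

## Working session

There is one attempt and no reset: what is moved stays moved. The work goes in short steps, Python scripts to look and compute and a shell command to move; the robot and the scene stay as the last step left them, time stands still between calls to the robot, and variables do not carry over. Pictures are saved under pics/ and viewed, at most 10 in all, crops included, and the job is handed in when it is done.

```bash
mkdir -p pics; ls; cat > h.py <<'E'
import numpy as np, cv2
from cell import telemetry, vision
def cal(n):
    c=vision.get_calibration(n); K=np.array(c["camera_matrix"],float); R=cv2.Rodrigues(np.array(c["rvec"],float))[0]; t=np.array(c["tvec"],float).ravel()
    return K,R,t
def onplane(n,uv,z):
    K,R,t=cal(n); uv=np.atleast_2d(uv).astype(float)
    d=(np.linalg.inv(K)@np.c_[uv,np.ones(len(uv))].T).T@R; o=-R.T@t
    return o+d*((z-o[2])/d[:,2])[:,None]
def cloud(n,depth):
    K,R,t=cal(n); v,u=np.mgrid[0:400,0:640]
    p=np.stack([(u-K[0,2])/K[0,0]*depth,(v-K[1,2])/K[1,1]*depth,depth],-1)
    return (p-t)@R
def proj(n,P):
    K,R,t=cal(n); p=(np.atleast_2d(P)@R.T+t)@K.T; return p[:,:2]/p[:,2:]
def snap(n,f=None):
    a,d=vision.read_camera(n)
    if f: cv2.imwrite("pics/"+f,a[:,:,::-1])
    return a,d
def rpy():
    s=telemetry.observe(); return s
E
python3 - <<'E'
from h import *
for n in("scene","top"):
    a,d=snap(n,n+"0.png"); K,R,t=cal(n); print(n,-R.T@t,R[2],(d>0).mean()); np.save(n+"0.npy",d)
print(telemetry.observe())
E
```

```text
pics
scene [-0.16479039 -0.74258262  0.5721546 ] [ 0.62720422  0.6198074  -0.47164993] 0.9890703125
top [ 0.34655339 -0.08670896  1.18503014] [ 0.15253187 -0.00125089 -0.98829776] 0.99615625
{'time': 0.1, 'qpos': array([-1.43100503e+00,  3.42660989e-01,  1.52489342e+00,  1.14789822e-05,
        1.27539745e+00, -1.45990892e-01]), 'qvel': array([ 0.00124044, -0.00187522, -0.00342805, -0.00101556, -0.00159725,
       -0.00083585]), 'joint_efforts': array([ 1.63678629e-03, -4.32005095e+01, -2.44694227e+01,  7.18873017e-02,
        5.25650347e-02, -4.98915529e-05]), 'tool_pos': array([ 0.14801366, -0.50358871,  0.40411997]), 'tool_rot': array([-3.14024951e+00, -2.08587386e-04,  2.85778697e-01]), 'contact_force': array([-0.42194378, -0.49739133, -0.05155953]), 'torque': array([ 0.04552278, -0.03572897,  0.02669252]), 'grip_force': 0.0, 'opening': 0.09188369923366108}
```

View pics/top0.png

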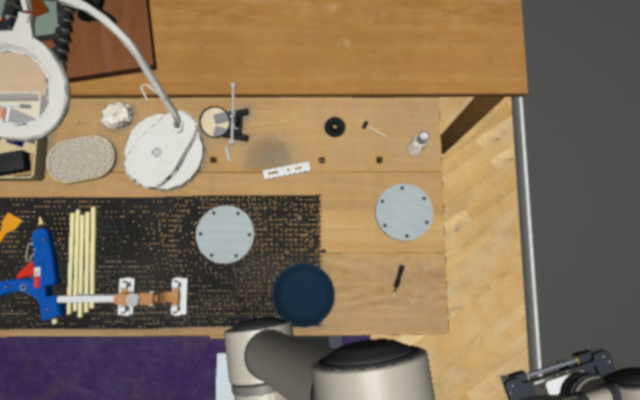

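View pics/scene0.png

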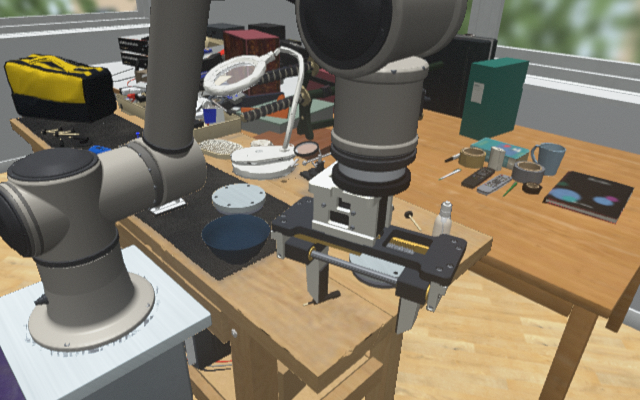

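The top view shows the rail at about (286,171), the left cover at (225,235) and the right cover at (404,212). In the scene view the gripper hides most of this area.

```bash
python3 - <<'E'
from h import *
d=np.load("top0.npy"); P=cloud("top",d); a=cv2.imread("pics/top0.png")
def blob(lo,hi,box):
    x0,y0,x1,y1=box; m=np.zeros((400,640),np.uint8); m[y0:y1,x0:x1]=cv2.inRange(a,lo,hi)[y0:y1,x0:x1]
    c=max(cv2.findContours(m,0,2)[0],key=cv2.contourArea); return c
print("bench z",np.median(P[180:190,250:310,2]),np.median(P[280:300,340:380,2]))
g=a.astype(int)
for nm,box in(("L",(190,200,262,270)),("R",(370,178,438,246))):
    x0,y0,x1,y1=box
    m=((P[:,:,2]>.025)&(P[:,:,2]<.06)).astype(np.uint8); k=np.zeros_like(m); k[y0:y1,x0:x1]=m[y0:y1,x0:x1]
    c=max(cv2.findContours(k,0,2)[0],key=cv2.contourArea); e=cv2.fitEllipse(c)
    hsv=cv2.cvtColor(a,cv2.COLOR_BGR2HSV); k2=np.zeros_like(m); k2[y0:y1,x0:x1]=((hsv[y0:y1,x0:x1,2]>105)&(hsv[y0:y1,x0:x1,1]<70))
    c2=max(cv2.findContours(k2,0,2)[0],key=cv2.contourArea); e2=cv2.fitEllipse(c2)
    M=cv2.moments(c2); cen=onplane("top",e2[0],.036)[0]
    q=P[k2>0]; r=np.hypot(*(q[:,:2]-cen[:2]).T)
    print(nm,e,e2,onplane("top",e[0],.036)[0],cen)
    A=np.c_[q[:,0]-cen[0],q[:,1]-cen[1],np.ones(len(q)),r][r<.064]; zz=q[r<.064,2]
    s=np.linalg.lstsq(A,zz,rcond=None)[0]; print(" fit z0,slope r",s, "resid",np.std(zz-A@s))
    for lo in range(0,70,10):
        w=(r>=lo/1e3)&(r<(lo+10)/1e3); print(lo,w.sum(),round(q[w,2].mean()*1e3,2))
c=blob((170,170,170),(255,255,255),(250,150,320,190)); 
b=cv2.minAreaRect(c); bp=cv2.boxPoints(b); W=onplane("top",bp,.009); print("rail",b,W,W.mean(0))
print([np.linalg.norm(W[i]-W[(i+1)%4]) for i in range(4)])
mm=np.zeros((400,640),np.uint8); cv2.drawContours(mm,[c],-1,1,-1); print(np.median(P[mm>0],0))
Tz=.005
cr=cv2.resize(a[80:310,180:450],None,fx=2.6,fy=2.6,interpolation=2); cv2.imwrite("pics/c0.png",cr[:598])
E
```

```text
bench z 0.001589588847428115 0.0015233247372567619
L ((224.7501220703125, 234.05120849609375), (56.78101348876953, 58.00614547729492), 58.218318939208984) ((224.5873565673828, 233.95631408691406), (57.585445404052734, 59.29792404174805), 45.42854309082031) [0.43319155 0.14105392 0.036     ] [0.43342163 0.14145303 0.036     ]
 fit z0,slope r [-0.00031918 -0.00250524  0.03767416  0.00444669] resid 0.0021061698357606956
0 55 37.84
10 161 37.82
20 272 37.69
30 380 37.76
40 475 37.95
50 587 37.97
60 716 36.49
R ((403.6127014160156, 211.78475952148438), (56.04966354370117, 57.08790969848633), 120.60842895507812) ((403.81427001953125, 211.85052490234375), (56.64360427856445, 57.95931625366211), 124.18689727783203) [ 0.48612337 -0.29231453  0.036     ] [ 0.48596102 -0.29279995  0.036     ]
 fit z0,slope r [-0.00088639 -0.00247264  0.03921017 -0.04647591] resid 0.0021856795915393703
0 53 38.79
10 160 38.64
20 262 38.15
30 373 37.56
40 471 36.9
50 573 36.65
60 678 35.17
rail ((286.15386962890625, 169.76922607421875), (9.021340370178223, 47.067867279052734), 78.69007110595703) [[ 0.59658263  0.05644046  0.009     ]
 [ 0.62011189 -0.05994899  0.009     ]
 [ 0.59725273 -0.06443019  0.009     ]
 [ 0.573862    0.05163763  0.009     ]] [ 0.59695231 -0.00407528  0.009     ]
[np.float64(0.11874396656259288), np.float64(0.02329425282694927), np.float64(0.1184012885112943), np.float64(0.023222711065245163)]
[ 0.59620852 -0.00375792  0.00993283]
```

View pics/c0.png

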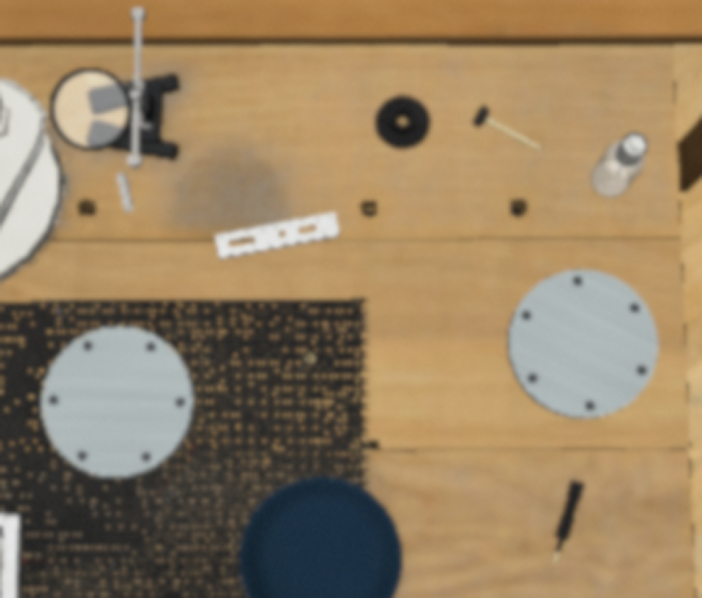

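By depth the right cover slopes like a cone and the left one is flat (top at about z = 0.036), so I test the left first. The rail is at (0.597, -0.004) with yaw about 0.20. I move over it first.

```bash
python3 -m crank '[[0,48,-29,0,-0.124],[0,95,-59,0,-0.247],[0,143,-88,0,-0.371],[0,160,-100,0,-0.495],[0,191,-118,0,-0.618],[0,222,-137,0,-0.742],[0,253,-156,0,-0.866],[0,286,-176,0,-0.99],[0,320,-197,0,-1.113],[0,350,-216,0,-1.237],[0,380,-235,0,-1.36],[0,410,-253,0,-1.484]]' 30; python3 -c "
from h import *
s=telemetry.observe();print(s['qpos'],s['tool_rot'],s['tool_pos'])"
```

```text
time: 1.1
tool_pos: [0.4709, -0.1434, 0.4045]
tool_rot: [-3.141, -0.0, 1.776]
contact_force: [0.3, -0.8, -0.4]
opening: 0.0462
grip_force: 0.0
[-4.51482637e-01  2.82554231e-01  1.61090494e+00 -7.22390634e-05
  1.24876145e+00 -6.57118055e-01] [-3.14105360e+00 -3.29344663e-04  1.77645454e+00] [ 0.47091245 -0.1434414   0.4044775 ]
```

```bash
cat >> h.py <<'E'
def togo(x,y,z,yaw=None):
    "mm along tool axes from measured pose, roll"
    s=telemetry.observe(); R=cv2.Rodrigues(np.zeros(3))[0]
    from scipy.spatial.transform import Rotation as Ro
    R=Ro.from_euler("xyz",s["tool_rot"]).as_matrix()
    print("dxyz",np.round(R.T@(np.array([x,y,z])-s["tool_pos"])*1e3,1),"roll",None if yaw is None else round(s["tool_rot"][2]-yaw,4),"F",np.round(s["contact_force"],1),"op",round(s["opening"],4))
E
python3 -m crank '[[0,25,33,30,0],[0,50,66,60,0],[0,70,95,90,0],[0,90,124,120,0],[0,105,143,150,0],[0,114,153,175,0],[0,114,153,175,0],[0,114,153,175,0]]'
python3 - <<'E'
from h import *
a,d=snap("top","t1.png"); a,d=snap("scene"); b=a[130:290,160:400]; cv2.imwrite("pics/s1.png",cv2.resize(b,None,fx=3,fy=3)[:, :, ::-1])
togo(.597,-.004,.18,1.770)
print(proj("scene",[[.597,-.004,.009],[.585,.054,.009],[.609,-.062,.009]]))
E
```

```text
time: 1.77
tool_pos: [0.597, -0.0019, 0.2261]
tool_rot: [-3.135, -0.002, 1.772]
contact_force: [-1.0, 0.7, -0.7]
opening: 0.0459
grip_force: 0.0
dxyz [-0.  -0.4 50.2] roll 0.0001 F [0.1 0.  0.4] op 0.0461
[[320.31087074 201.83461347]
 [302.3191171  195.94588396]
 [339.17469638 208.00877353]]
```

View pics/s1.png

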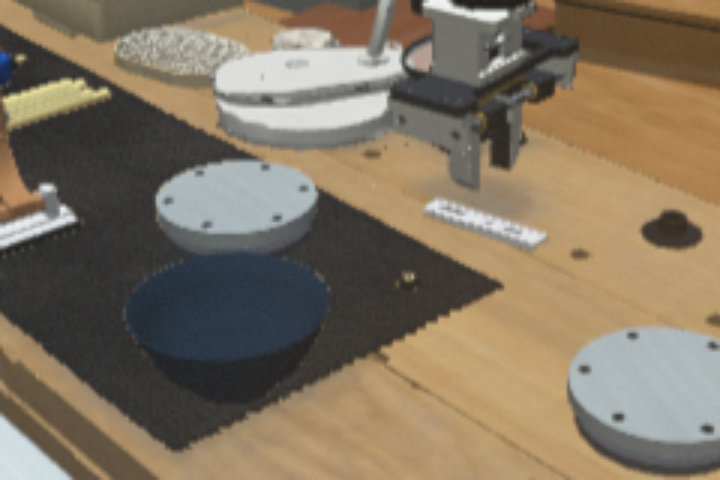

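The scene view shows the open fingers directly above the rail (crop ~(485,223)), which agrees with the top-view fix. I descend and grip.

```bash
python3 -m crank '[[0,0,0,15,0],[0,0,0,30,0],[0,0,0,40,0],[0,0,0,46,0],[0,0,0,48,0],[0,0,0,49,0],[0,0,0,49,0]]'; python3 -m crank '[[-1,0,0,0,0],[-1,0,0,0,0],[-1,0,0,0,0],[-1,0,0,0,0],[-1,0,0,0,0],[-1,0,0,0,0]]' 25
```

```text
time: 2.45
tool_pos: [0.5977, -0.0037, 0.1815]
tool_rot: [3.141, 0.001, 1.769]
contact_force: [0.1, 0.7, -0.7]
opening: 0.0458
grip_force: 0.0
time: 2.95
tool_pos: [0.5976, -0.0033, 0.1809]
tool_rot: [3.141, 0.0, 1.77]
contact_force: [-0.4, -0.1, 1.8]
opening: 0.0224
grip_force: 25.0
```

```bash
python3 -m crank '[[-1,0,0,-20,0],[-1,0,0,-45,0],[-1,0,0,-65,0],[-1,10,-8,-70,0.02],[-1,30,-23,-70,0.05],[-1,55,-42,-70,0.08],[-1,80,-61,-70,0.1],[-1,105,-80,-70,0.13],[-1,130,-99,-70,0.16],[-1,152,-116,-70,0.18],[-1,168,-128,-70,0.199],[-1,174,-133,-70,0.199]]'; python3 -m crank '[[-1,0,0,0,0],[-1,0,0,0,0],[-1,0,0,0,0]]'
python3 - <<'E'
from h import *
a,d=snap("top","t2.png"); a,d=snap("scene"); cv2.imwrite("pics/s2.png",cv2.resize(a[130:260,160:340],None,fx=4,fy=4)[:,:,::-1])
togo(.433,.141,.181+.0365,1.571)
E
```

```text
time: 3.95
tool_pos: [0.4306, 0.1423, 0.2507]
tool_rot: [-3.14, 0.0, 1.572]
contact_force: [-0.5, 0.6, -0.1]
opening: 0.0222
grip_force: 25.0
time: 4.2
tool_pos: [0.4339, 0.1403, 0.2508]
tool_rot: [3.14, 0.0, 1.571]
contact_force: [-0.0, -0.6, -0.8]
opening: 0.0221
grip_force: 25.0
dxyz [ 0.8 -0.7 33.2] roll -0.0013 F [ 0.1  0.2 -0.2] op 0.0222
```

View pics/s2.png

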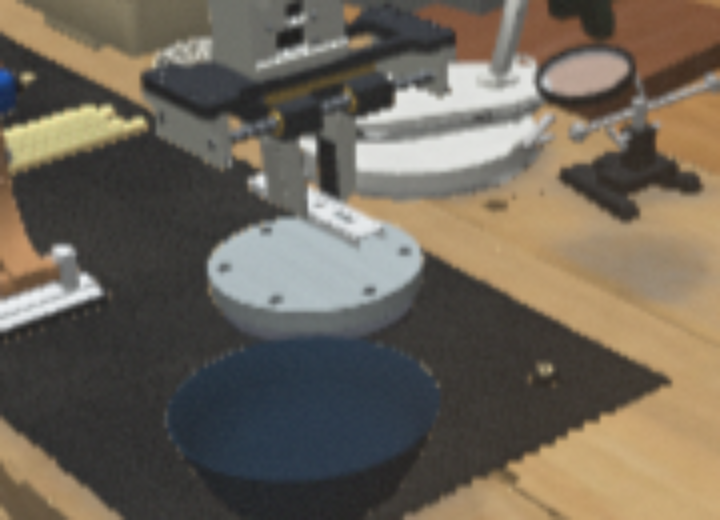

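The rail is held level above the left cover. I lower it gently to contact.

```bash
python3 -m crank '[[-1,0,0,10,0],[-1,0,0,20,0],[-1,0,0,27,0],[-1,0,0,30,0],[-1,0,0,31,0],[-1,0,0,31,0]]'; for i in 1 2; do :; done; python3 -m crank '[[-1,0,0,1,0],[-1,0,0,1,0]]'
```

```text
time: 4.8
tool_pos: [0.433, 0.1407, 0.2195]
tool_rot: [-3.141, 0.0, 1.57]
contact_force: [-0.4, -0.5, -0.1]
opening: 0.0218
grip_force: 25.0
time: 4.97
tool_pos: [0.4329, 0.1409, 0.2189]
tool_rot: [3.141, -0.0, 1.571]
contact_force: [-0.8, 0.2, -0.4]
opening: 0.022
grip_force: 25.0
```

```bash
python3 -m crank '[[-1,0,0,1,0],[-1,0,0,1,0]]'
```

```text
time: 5.13
tool_pos: [0.4328, 0.1409, 0.2178]
tool_rot: [3.141, 0.0, 1.571]
contact_force: [0.9, -0.0, 0.3]
opening: 0.0219
grip_force: 25.0
```

```bash
python3 -m crank '[[-1,0,0,0.5,0],[-1,0,0,0.5,0]]'; python3 -m crank '[[-1,0,0,0.5,0],[-1,0,0,0.5,0]]'|grep -E "pos|contact"
```

```text
time: 5.3
tool_pos: [0.4327, 0.1409, 0.2172]
tool_rot: [3.142, 0.0, 1.571]
contact_force: [0.2, -0.7, 0.1]
opening: 0.022
grip_force: 25.0
tool_pos: [0.4327, 0.1409, 0.2169]
contact_force: [-0.7, 0.7, 3.6]
```

```bash
python3 -m crank '[[-1,0,0,0.5,0],[-1,0,0,0.5,0]]'|grep -E "pos|contact"
```

```text
tool_pos: [0.4327, 0.1409, 0.2169]
contact_force: [-1.9, -0.1, 9.3]
```

Contact at z ≈ 0.217. I ease off, open, and rise clear.

```bash
python3 -m crank '[[-1,0,0,-0.7,0],[-0.4,0,0,-0.7,0],[-0.3,0,0,-0.7,0],[-0.2,0,0,-0.7,0],[-0.2,0,0,-0.7,0],[-0.2,0,0,-0.7,0],[-0.2,0,0,-8,0],[-0.2,0,0,-25,0],[-0.2,0,0,-50,0],[-0.2,0,0,-80,0],[-1,0,0,-80,0],[-1,0,0,-80,0]]'
python3 - <<'E'
from h import *
a,d=snap("top","t3.png"); a,d=snap("scene"); cv2.imwrite("pics/s3.png",cv2.resize(a[130:260,160:340],None,fx=4,fy=4)[:,:,::-1])
togo(.433,.141+.045,.178+.045,1.571)
E
```

```text
time: 6.63
tool_pos: [0.4331, 0.141, 0.2979]
tool_rot: [3.137, -0.001, 1.571]
contact_force: [-0.1, -0.3, -0.5]
opening: 0.0276
grip_force: 0.0
dxyz [45.2  0.7 72.9] roll -0.0002 F [-0.6  1.  -0.3] op 0.0199
```

View pics/s3.png

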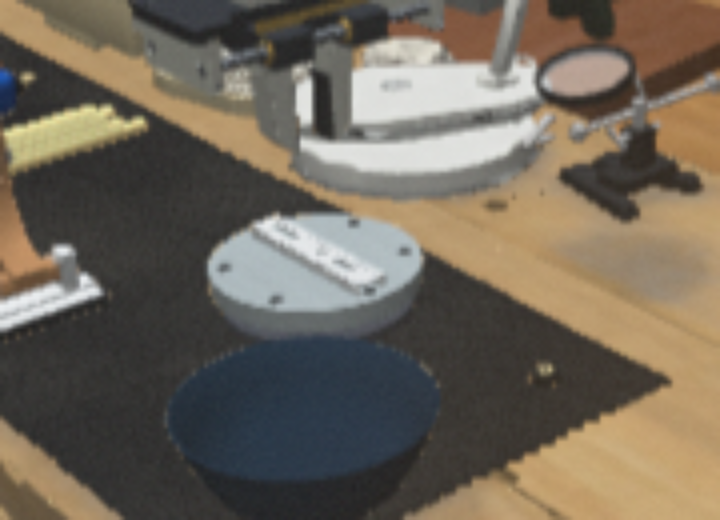

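The rail lies across the middle of the left cover, free of the gripper. I close the fingers and press the left end.

```bash
python3 -m crank '[[-1,23,0,0,0],[-1,45,0,10,0],[-1,45,0,25,0],[-1,45,0,40,0],[-1,45,0,55,0],[-1,45,0,64,0],[-1,45,0,69,0],[-1,45,0,70,0],[-1,45,0,70,0],[-1,45,0,70,0]]'; python3 -m crank '[[-1,0,0,1,0],[-1,0,0,1,0]]'
```

```text
time: 7.57
tool_pos: [0.433, 0.1859, 0.2266]
tool_rot: [3.141, -0.0, 1.571]
contact_force: [0.6, 0.1, -0.0]
opening: 0.0006
grip_force: 0.0
time: 7.73
tool_pos: [0.4329, 0.1859, 0.2256]
tool_rot: [3.141, -0.0, 1.571]
contact_force: [0.9, -0.3, 0.3]
opening: 0.0008
grip_force: 0.0
```

```bash
python3 -m crank '[[-1,0,0,1,0],[-1,0,0,1,0]]'
```

```text
time: 7.9
tool_pos: [0.4328, 0.1859, 0.2244]
tool_rot: [3.141, -0.0, 1.571]
contact_force: [-0.2, -0.3, 0.3]
opening: 0.0007
grip_force: 0.0
```

```bash
python3 -m crank '[[-1,0,0,0.5,0],[-1,0,0,1,0],[-1,0,0,1,0]]'|grep -E "pos|contact"
```

```text
tool_pos: [0.4327, 0.1859, 0.2231]
contact_force: [0.2, -0.3, -0.1]
```

```bash
python3 -m crank '[[-1,0,0,0.5,0],[-1,0,0,0.5,0]]'|grep -E "pos|contact"
```

```text
tool_pos: [0.4328, 0.1859, 0.2227]
contact_force: [-0.4, -0.2, 0.6]
```

```bash
python3 -m crank '[[-1,0,0,0.5,0],[-1,0,0,0.5,0]]'|grep -E "pos|contact"
```

```text
tool_pos: [0.4327, 0.1859, 0.2227]
contact_force: [-1.7, -0.2, 6.2]
```

```bash
python3 -m crank '[[-1,0,0,0.2,0],[-1,0,0,0.2,0],[-1,0,0,0.2,0]]'|grep -E "pos|contact"
```

```text
tool_pos: [0.4327, 0.1859, 0.2226]
contact_force: [-2.5, -1.7, 8.2]
```

8.2 N on the left end with no sinking. I lift and go to the right end.

```bash
python3 -m crank '[[-1,0,0,0,0],[-1,0,0,0,0],[-1,0,0,0,0],[-1,0,0,-3,0],[-1,0,0,-15,0],[-1,0,0,-25,0],[-1,-30,0,-25,0],[-1,-60,0,-25,0],[-1,-85,0,-25,0],[-1,-90,0,-25,0],[-1,-90,0,-20,0],[-1,-90,0,-12,0]]'; python3 -m crank '[[-1,0,0,6,0],[-1,0,0,9,0],[-1,0,0,10.5,0],[-1,0,0,10.5,0]]'
```

```text
time: 9.73
tool_pos: [0.4331, 0.096, 0.2341]
tool_rot: [3.14, -0.0, 1.57]
contact_force: [0.6, 0.3, 0.1]
opening: 0.0005
grip_force: 0.0
time: 10.07
tool_pos: [0.4325, 0.0966, 0.223]
tool_rot: [-3.14, 0.0, 1.572]
contact_force: [-0.5, 0.5, -0.1]
opening: 0.0003
grip_force: 0.0
```

```bash
python3 -m crank '[[-1,0,0,0.6,0],[-1,0,0,0.6,0]]'|grep -E "pos|contact"
```

```text
tool_pos: [0.4328, 0.0963, 0.2228]
contact_force: [0.0, -0.9, -0.4]
```

```bash
python3 -m crank '[[-1,0,0,0.4,0],[-1,0,0,0.4,0]]'|grep -E "pos|contact"
```

```text
tool_pos: [0.4328, 0.0961, 0.2227]
contact_force: [-0.8, 1.8, 1.7]
```

```bash
python3 -m crank '[[-1,0,0,0.3,0],[-1,0,0,0.3,0]]'|grep -E "pos|contact"
```

```text
tool_pos: [0.4328, 0.0961, 0.2227]
contact_force: [-1.2, 2.2, 6.6]
```

```bash
python3 -m crank '[[-1,0,0,0.1,0],[-1,0,0,0.15,0],[-1,0,0,0.15,0],[-1,0,0,0.15,0]]'|grep -E "pos|contact"; python3 -m crank '[[-1,0,0,0,0],[-1,0,0,0,0],[-1,0,0,-3,0],[-1,0,0,-15,0],[-1,0,0,-45,0],[-1,0,0,-80,0],[-1,0,0,-115,0],[-1,0,0,-150,0],[-1,0,0,-150,0],[-1,0,0,-150,0]]'
python3 - <<'E'
from h import *
a,d=snap("top","t4.png"); P=cloud("top",d)
a2,d2=snap("scene"); b=cv2.resize(a2[160:240,200:290],None,fx=5,fy=5)[:,:,::-1]; c=cv2.resize(a[195:275,180:260],None,fx=5,fy=5)[:,:,::-1]
cv2.imwrite("pics/s4.png",np.hstack([b[:400],c[:400,:350]]))
P2=cloud("scene",d2)
for Q in(P,P2):
    m=(Q[...,2]>.042)&(Q[...,2]<.056)&(abs(Q[...,0]-.433)<.009)&(abs(Q[...,1]-.141)<.057); q=Q[m]
    if len(q)>20: print(len(q),q.mean(0),np.polyfit(q[:,1],q[:,2],1),q[:,1].min(),q[:,1].max())
E
```

```text
tool_pos: [0.4328, 0.0961, 0.2226]
contact_force: [-1.8, 2.2, 8.5]
time: 11.73
tool_pos: [0.433, 0.0958, 0.3737]
tool_rot: [3.137, 0.0, 1.571]
contact_force: [-0.1, 0.1, -0.9]
opening: 0.0002
grip_force: 0.0
36 [0.43285759 0.09049364 0.04652005] [-0.02491579  0.04877477] 0.08498070943785731 0.09580882576505707
53 [0.43436237 0.1386975  0.04277448] [-0.00014542  0.04279465] 0.08525216588789586 0.19133674242397555
```

View pics/s4.png

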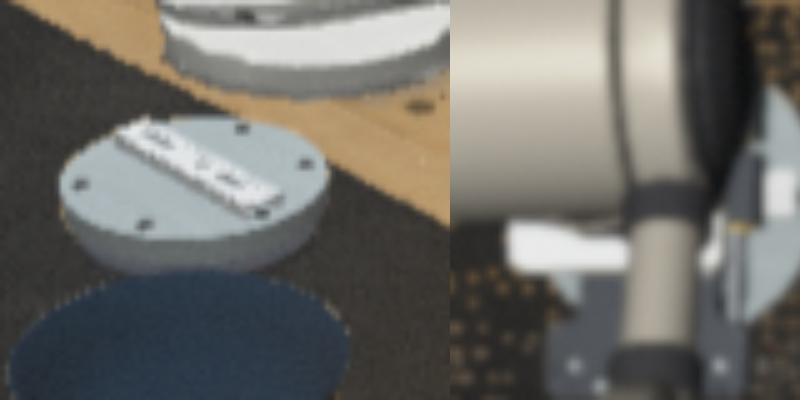

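The rail lies level across the left cover. Both ends bottomed at the same height (tool z ≈ 0.2227) under about 8 N, so there is no rocking, and the gripper is clear.

```bash
python3 -c "
from cell import ticket
print(ticket.hand_in())"
```

```text
the job is handed in; nothing more can be done
None
```

The rail is lying level and untouched on the left cover, which is the flat one: its left and then right end were each pressed at about 8 N and neither sank, and the job is handed in.

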